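Kick down the bench mirror's stand and hold the mirror upright

TASK

The potter's bench mirror is parked with its face leaning on the firebrick, and I want to take that brick away. While the mirror still leans there, swing its spring-loaded kickstand over centre until it snaps fully down; then bring the mirror upright off the brick, standing on its two feet on the table, and finish while holding it there, plumb, gripped so that it cannot tip either way. Leave the brick and the other things on the table where they are.

Things in the scene. Friction and masses are not known exactly. Their poses are not given: they have to be found in the camera images.
- mirror: arched mirror in a 16 mm steel tube frame, 186 mm wide, 243 tall, 0.9 kg, loose; leans face to the brick, 0.19 rad from vertical. Origin: axis of the bottom tube, midway between the feet, 10 mm above the table. z up the frame, y along the bottom tube to the left, x out of the face; the back (-x) with the kickstand faces the robot. Uprights at y +-85 mm, corner radius 50. Its round feet let it tip
- mirror_top (a point): middle of the mirror's straight top rail, on the tube's axis (tube 16 mm across, straight for 35 mm to either side along the mirror's y), 225 mm up the mirror's z from its origin; the board below the rail is 6 mm thick. Let go when upright, the mirror tips forward to the brick or back about 0.19 rad onto the lowered kickstand
- mirror_foot_left (a point): centre of the left rubber foot, a round sleeve 20 mm across on the bottom tube (y = +76 mm in the mirror's frame), 10 mm above the table when it stands on it
- mirror_foot_right (a point): centre of the right rubber foot, a round sleeve 20 mm across (y = -76 mm), 10 mm above the table when it stands on it
- kickstand (a joint): angle of the kickstand, rad: 0 folded (the leg lies behind the mirror and points along its +y, the end projecting about 30 mm past the left upright), 1.571 fully down at its stop (it points down the frame, splayed 20 degrees backward). Over-centre spring: holds the leg up below about 0.6 rad, snaps it down by itself beyond; about 1.5 N at the end starts it
- kickstand_hub (a point): pivot of the kickstand on the mirror's back (dark hub 25 mm across), at (-35, -25, 155) mm in the mirror's frame. The leg turns about the axis (-0.940, 0, 0.342) of the mirror's frame, right-hand rule; with the mirror leaning, its end first moves down and towards the robot, about 30 degrees from vertical
- kickstand_foot (a point): middle of the rubber foot at the leg's end, 142 mm from the hub along the leg; foot 16 mm across and 32 mm long, steel leg 10 mm across. With the mirror upright and the leg down the foot hangs about 16 mm clear of the table
- firebrick: pale firebrick on edge, 64 x 230 x 114 mm tall, 3.2 kg, loose; origin centre of its underside, y along its length; the mirror leans on its upper edge
- glaze_jar: squat lidded jar, 49 mm wide, 56 mm tall; origin centre of its underside; stands on the table just right of the brick
- wood_rib: flat pear-wood rib, 49 x 97 x 9 mm, lies left of the brick; origin centre of its underside
- timer: round white clockwork kitchen timer with a dial on top, 64 mm wide, 42 mm tall, to the right; origin centre of its underside
- stamp: square wooden texture stamp standing upright, 30 x 30 x 56 mm tall, to the left; origin centre of its underside
- ruler: aluminium ruler with a lifting block at one end, 26 x 200 x 9 mm, lies in front on the right; origin centre of the underside

How it is judged:
By the outcome, as a careful person would: the job done as asked, in the order asked, and still so for the second after the job is handed in, while the arm keeps its last pose, push and grip.
It also fails if it takes over 45 s, if anything falls off the work surface, if the arm or the gripper's body presses on something with over 40 N, if the wrist force passes 120 N, or if a joint passes its speed limit or range.

ROBOT

A 6-joint arm with a two-finger parallel gripper is mounted at the origin on the work surface; the furniture and walls round the work are solid. World frame = base frame: x ahead of the robot, y to its left, z up, the work surface at z = 0. Lengths are in m, angles in degrees, forces in N, time in s.
With the tool pointing down it reaches from about 0.4 to 0.825 m from the base axis. Payload 7 kg.
Tool frame: the origin (TCP) lies at the very end of the fingers, on their centre line; the grasp point (between the pads) lies r.pinch_z behind it (r.pinch_z is the distance from the TCP to the grasp point, in m); z points along the fingers, y is the direction in which the jaws open and shut (so a half turn about z gives the same grasp; the last joint's range is limited). The gripper opens to 88 mm and grips with 3 to 60 N. Pads are 19 mm wide; open, the fingers measure 130 mm over their backs; the gripper's body (78 mm by 193 mm) begins 47 mm behind the grasp point.
Start: joints at [-51.045, 20.546, 0.682, 0, -70.136, -16.507], TCP at [0.258, -0.624, 0.227] pointing down, gripper open.
Joint ranges: [-176.03, 176.03], [-82.01, 121.73], [-58.28, 71.71], [-173.87, 95.51], [-174.79, -0.11], [-173.66, 173.66]. Speed limits (degrees/s): [136.94, 136.94, 172.46, 180, 180, 180].

INTERFACE

Orientations are given as [roll, pitch, yaw] about the fixed x, y, z axes, in that order (R = Rz(yaw) Ry(pitch) Rx(roll)).
In Python, from plant import r gives the robot as it stands. The module is installed in compiled form; this text tells all that it offers.
- The arm moves only by the tool servo_tool, never from a script. Its argument "steps" is a list of rows, each a list of 5 numbers: the finger opening in cm, from 0 to 8.76, then the shift along the tool's x, y, z in cm, then the turn about the tool's z in degrees. In form: [[fingers, x, y, z, spin], ...]. A call has 1 to 8 rows; each row shifts and turns the commanded pose from where the row before left it, along the tool's axes as they then stand; what a row does not reach is not made up. A row lasts 1/8 s, in which the tool goes at most 62.5 mm and 10.7 degrees, less where a joint would pass 70% of its speed; a pose out of reach is approached as far as the arm can. A call with a gripper value outside its range is refused whole. The fingers move at their own pace and stop on an object; "squeeze" is the grip in N (left out, the last holds). Time passes only in rows, so rows that do not move let the fingers close. It gives the time, the measured TCP pose, the force and the opening at its end, in the units of the state.
- r.get_state(): the state, without advancing time (a new reading comes with each control period).
- r.capture(name): name is "side" or "top" or "wrist"; returns the picture (420x560x3 uint8, red, green, blue); there is no depth.
- r.calibration(name): a dict with "K" (3x3 intrinsics, pixels), "rvec" (rotation vector, rad) and "tvec" (3), from world to camera coordinates, as OpenCV has them; the wrist camera has in their place "tool_from_camera" (4x4, takes a point from camera to tool coordinates, whose origin is the TCP and whose axes are the flange's). Camera axes: x right, y down, z forward; pixel columns grow to the right and rows downward; lengths in m; the calibration is good to about 2 mm. The wrist camera is an equidistant fisheye: a pixel r from the principal point sees the ray r / f radians off the axis. A picture is of the moment at which its call begins: read the wrist's pose just before it. calibration takes no time and is no camera call.
- r.close_job(): hands the job in, once; it reports no verdict.
The state is a dict: "time_s": time; "joints": joint angles; "qd": joint speeds; "joint_torque": joint torques, N m; "tcp_pos": TCP position; "eef_rot": TCP orientation; "contact_force": force on the tool from outside, world axes, zero at the start; "moment": the same for the moment, N m; "gripper_width": finger opening in m.
Only numpy, scipy, OpenCV 4.12 (cv2) and the standard library are available. Lean on these libraries where they do the work, as an engineer would, in place of code of your own. Each camera call takes 0.05 s, during which the arm holds its last target.

## Working session

There is one attempt and no reset: what is moved stays moved. The work goes in short steps, Python scripts to look and compute and a tool call to move; the robot and the scene stay as the last step left them, time stands still between calls to the robot, and variables do not carry over. Pictures are saved under pics/ and viewed, and the job is handed in when it is done.

Besides the shell and the picture viewer there is one more tool, called in YAML: its name, and indented under it one key for each argument. servo_tool: Moves the arm, as the interface text tells. Its arguments: {"type":"object","properties":{"steps":{"type":"array","items":{"type":"array","items":{"type":"number"}}},"squeeze":{"type":"number"}},"required":["steps"]}

```bash
mkdir -p pics; python3 - <<'E'
from plant import r
import cv2
s=r.get_state(); print(s, r.pinch_z)
for n in ["side","top","wrist"]:
    im=r.capture(n); cv2.imwrite(f"pics/{n}0.png",im[:,:,::-1])
    print(n,r.calibration(n))
E
```

```text
{'time_s': 0.0, 'joints': array([-5.10439072e+01,  2.05916608e+01,  6.30766581e-01, -1.99434550e-02,
       -7.01357166e+01, -1.65067288e+01]), 'qd': array([-0.01883154, -0.05172332,  0.0655299 , -0.01558738,  0.04605036,
        0.00173617]), 'joint_torque': array([-1.32376204e-03, -5.82716453e+01,  2.93060696e+01,  6.99703708e+00,
        6.89007895e-03, -1.94962754e-04]), 'tcp_pos': array([ 0.25752795, -0.62338444,  0.22559786]), 'eef_rot': array([ 1.79902044e+02, -9.47734272e-03, -1.57557420e+02]), 'contact_force': array([-0.07074248, -0.40179451, -0.00739099]), 'moment': array([-0.00547467,  0.05101423,  0.01741707]), 'gripper_width': 0.08788677098113842} 0.0188
side {'K': array([[513.68530895,   0.        , 287.8645589 ],
       [  0.        , 513.68530895, 218.21384968],
       [  0.        ,   0.        ,   1.        ]]), 'rvec': array([ 0.1872456 , -2.68915885,  1.42991438]), 'tvec': array([0.46228709, 0.18828096, 1.26369257])}
top {'K': array([[432.08196668,   0.        , 279.72148724],
       [  0.        , 432.08196668, 205.51821629],
       [  0.        ,   0.        ,   1.        ]]), 'rvec': array([ 2.14247716, -2.18511861,  0.12452181]), 'tvec': array([-0.01045521,  0.46608028,  1.12895108])}
wrist {'K': array([[325.1922621 ,   0.        , 284.58548346],
       [  0.        , 325.1922621 , 210.64692421],
       [  0.        ,   0.        ,   1.        ]]), 'tool_from_camera': array([[ 2.96142656e-04, -9.57280535e-01, -2.89160665e-01,
         7.80695902e-02],
       [ 9.99999687e-01,  7.15271318e-05,  7.87351322e-04,
        -2.79499798e-04],
       [-7.33033261e-04, -2.89160808e-01,  9.57280257e-01,
        -1.58013473e-01],
       [ 0.00000000e+00,  0.00000000e+00,  0.00000000e+00,
         1.00000000e+00]])}
```

View pics/side0.png

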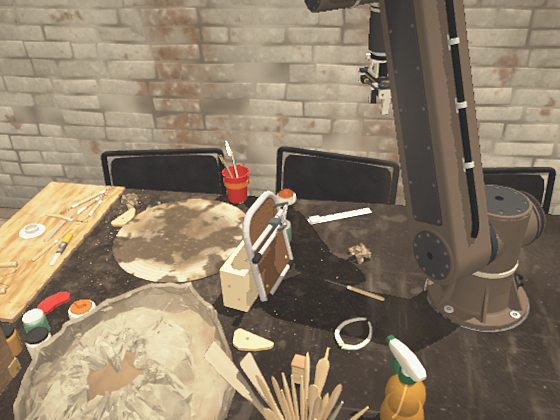

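View pics/top0.png

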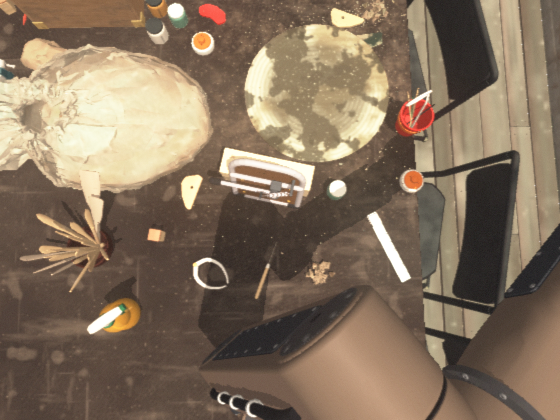

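View pics/wrist0.png

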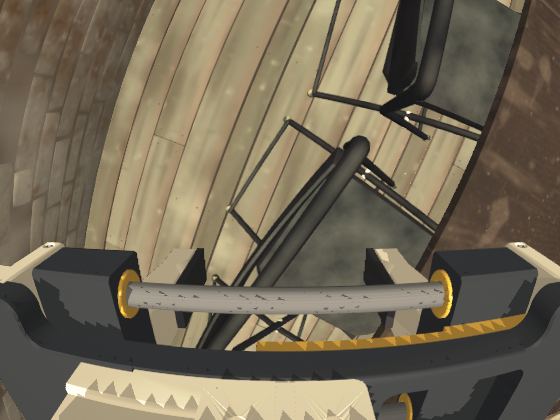

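```bash
cat > h.py <<'E'
import numpy as np, cv2
from plant import r
def cam(n):
    c=r.calibration(n); R,_=cv2.Rodrigues(c["rvec"]); return c["K"],R,np.array(c["tvec"])
def ray(n,uv):
    K,R,t=cam(n); d=R.T@np.linalg.inv(K)@np.array([uv[0],uv[1],1.]); return -R.T@t,d
def onz(n,uv,z):
    o,d=ray(n,uv); return o+d*(z-o[2])/d[2]
def proj(n,p):
    K,R,t=cam(n); q=K@(R@np.asarray(p)+t); return q[:2]/q[2]
def tri(uvt,uvs):
    o1,d1=ray("top",uvt);o2,d2=ray("side",uvs)
    A=np.c_[d1,-d2]; k=np.linalg.lstsq(A,o2-o1,rcond=None)[0]
    a,b=o1+k[0]*d1,o2+k[1]*d2; return (a+b)/2,np.linalg.norm(a-b)
E
python3 - <<'E'
from h import *
t=cv2.imread("pics/top0.png");s=cv2.imread("pics/side0.png")
cv2.imwrite("pics/topz.png",cv2.resize(t[140:215,210:350],None,fx=5.6,fy=5.6,interpolation=cv2.INTER_CUBIC))
cv2.imwrite("pics/sidez.png",cv2.resize(s[180:320,210:310],None,fx=4.2,fy=4.2,interpolation=cv2.INTER_CUBIC))
for uv in [(224,149),(314,162)]: print(onz("top",uv,.114))
for n in("top","side"):
  print(cam(n)[1], -cam(n)[1].T@cam(n)[2])
E
```

```text
[0.60115572 0.11746909 0.114     ]
[ 0.56356095 -0.10718434  0.114     ]
[[-1.97390256e-02 -9.99804985e-01  6.03051776e-04]
 [-9.93400904e-01  1.95444227e-02 -1.13016190e-01]
 [ 1.12982364e-01 -2.82990165e-03 -9.93592964e-01]] [ 0.33524663 -0.01636762  1.17439877]
[[-0.98842353 -0.15012398 -0.02194794]
 [-0.06574758  0.55419862 -0.82978379]
 [ 0.13673396 -0.8187348  -0.55765325]] [0.29652477 0.99968441 0.87108101]
```

View pics/topz.png

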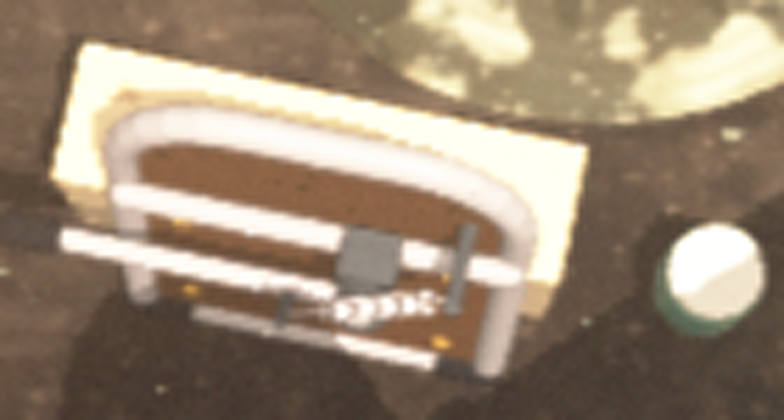

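View pics/sidez.png

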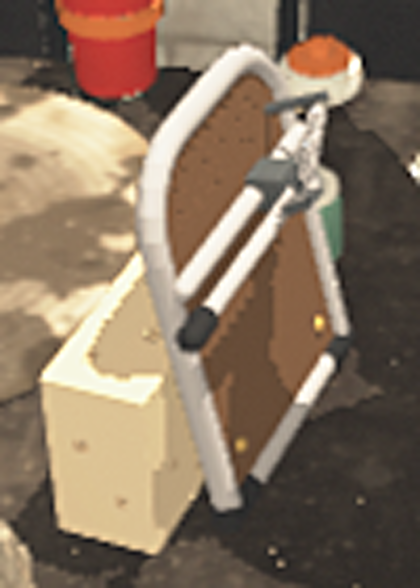

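```bash
python3 - <<'E'
from h import *
t=cv2.imread("pics/top0.png").astype(int)
c=lambda x,y:(210+(x+.5)/5.6-.5,140+(y+.5)/5.6-.5)
hsv=cv2.cvtColor(t.astype(np.uint8),cv2.COLOR_BGR2HSV)
# rail bottom edge against board and top edge against brick: print columns
for u in range(240,296,4):
    print(u,[(v,tuple(t[v,u])) for v in range(156,178,1)][::1] if u in(252,264,276,) else '')
for nm,p,z in [("railA",c(200,126),.231),("railB",c(400,165),.231),("foot",c(35,232),.169),("LF",c(143,298),.01),("RF",c(487,372),.01),("leg1",c(60,240),.169),("leg2",c(330,290),.169),("hub",c(375,305),.169)]:
    print(nm,np.round(onz("top",p,z),4))
cs=lambda x,y:(210+(x+.5)/4.2-.5,180+(y+.5)/4.2-.5)
print(tri(c(35,232),cs(197,328)), "foot tri")
E
```

```text
240 
244 
248 
252 [(156, (np.int64(240), np.int64(255), np.int64(255))), (157, (np.int64(228), np.int64(253), np.int64(255))), (158, (np.int64(172), np.int64(224), np.int64(246))), (159, (np.int64(163), np.int64(200), np.int64(228))), (160, (np.int64(212), np.int64(227), np.int64(242))), (161, (np.int64(236), np.int64(245), np.int64(252))), (162, (np.int64(244), np.int64(250), np.int64(254))), (163, (np.int64(248), np.int64(252), np.int64(254))), (164, (np.int64(240), np.int64(248), np.int64(253))), (165, (np.int64(226), np.int64(238), np.int64(249))), (166, (np.int64(184), np.int64(201), np.int64(224))), (167, (np.int64(95), np.int64(120), np.int64(156))), (168, (np.int64(74), np.int64(103), np.int64(145))), (169, (np.int64(70), np.int64(98), np.int64(138))), (170, (np.int64(68), np.int64(98), np.int64(140))), (171, (np.int64(69), np.int64(100), np.int64(141))), (172, (np.int64(71), np.int64(100), np.int64(141))), (173, (np.int64(68), np.int64(98), np.int64(139))), (174, (np.int64(70), np.int64(100), np.int64(141))), (175, (np.int64(80), np.int64(107), np.int64(145))), (176, (np.in
[... 2121 characters left out ...]
nt64(182), np.int64(199), np.int64(223))), (172, (np.int64(93), np.int64(118), np.int64(154))), (173, (np.int64(71), np.int64(102), np.int64(140))), (174, (np.int64(70), np.int64(100), np.int64(140))), (175, (np.int64(71), np.int64(101), np.int64(141))), (176, (np.int64(72), np.int64(102), np.int64(145))), (177, (np.int64(71), np.int64(100), np.int64(141)))]
280 
284 
288 
292 
railA [0.5412 0.0555 0.231 ]
railB [ 0.5239 -0.0235  0.231 ]
foot [0.5106 0.1302 0.169 ]
LF [0.5049 0.101  0.01  ]
RF [ 0.4654 -0.0653  0.01  ]
leg1 [0.507  0.1196 0.169 ]
leg2 [0.4835 0.0064 0.169 ]
hub [ 0.4768 -0.0123  0.169 ]
(array([0.51245324, 0.13048434, 0.16811739]), np.float64(0.0032882712133008884)) foot tri
```

servo_tool:
  steps:
    - [4,0,0,-3.7,0]
    - [0,0,0,-3.8,0]
    - [0,-3,3.4,0,4]
    - [0,-3,3.4,0,0]
    - [0,-3,3.4,0,0]
    - [0,-3,3.4,0,0]
    - [0,-3,3.4,0,0]
    - [0,-3,3.4,0,0]
  squeeze: 20

```text
time_s: 1.15
tcp_pos: [0.3612, -0.3708, 0.3015]
eef_rot: [180.0, 0.0, -161.6]
contact_force: [1.4, 0.8, -0.2]
gripper_width: 0.0132
```

```bash
python3 - <<'E'
from h import *
s=r.get_state(); print(s['tcp_pos'],s['eef_rot'],s['gripper_width'],s['joints'])
for u,v in [(252,162.7),(264,165.1),(276,167.8)]: print(onz("top",(u,v),.231))
y=np.radians(s['eef_rot'][2]);d=np.array([.495,.10])-s['tcp_pos'][:2]
print(np.array([np.cos(y)*d[0]+np.sin(y)*d[1],np.sin(y)*d[0]-np.cos(y)*d[1]])*100)
E
```

```text
[ 0.36122918 -0.37075967  0.30145085] [ 1.79991693e+02  2.63513910e-03 -1.61556506e+02] 0.013194435729215208 [-2.40039151e+01  3.14809268e+00 -1.18500287e+01 -8.18703671e-03
 -7.50055409e+01 -4.75504724e+01]
[0.53948836 0.04065191 0.231     ]
[0.53354    0.01407336 0.231     ]
[ 0.52692224 -0.01245948  0.231     ]
[-27.58337184  40.42586591]
```

servo_tool:
  steps:
    - [0,-3.4,5.0,0,0]
    - [0,-3.4,5.0,0,0]
    - [0,-3.4,5.1,0,0]
    - [0,-3.4,5.1,0,0]
    - [0,-3.4,5.1,0,0]
    - [0,-3.5,5.1,0,0]
    - [0,-3.5,5.0,0,0]
    - [0,-3.5,5.0,0,0]

```text
time_s: 2.15
tcp_pos: [0.494, 0.1002, 0.3017]
eef_rot: [180.0, 0.0, -161.5]
contact_force: [0.6, -0.2, 1.1]
gripper_width: 0.0007
```

servo_tool:
  steps:
    - [0,0,0,0,8]
    - [0,0,0,0,9]
    - [0,0,0,0,9]
    - [0,0,0,0,5.4]
    - [0,0,0,0,0]

```text
time_s: 2.78
tcp_pos: [0.4938, 0.098, 0.3014]
eef_rot: [-180.0, -0.0, 167.1]
contact_force: [-0.2, 0.1, 0.9]
gripper_width: 0.0003
```

```bash
python3 - <<'E'
from h import *
s=r.get_state(); print(s['time_s'],s['tcp_pos'],s['eef_rot'],s['gripper_width'],s['joints'],s['contact_force'])
for n in ["side","top","wrist"]:
    im=r.capture(n); cv2.imwrite(f"pics/{n}1.png",im[:,:,::-1])
E
```

```text
2.775 [0.49381268 0.09801169 0.30137051] [-1.79991659e+02 -2.01743800e-02  1.67088764e+02] 0.00034399121876589145 [ 3.36129875e+01  1.71712783e+00 -1.33724638e+01 -9.21787044e-03
 -7.49303422e+01 -1.36521823e+02] [-0.16337767  0.12537664  0.86615754]
```

View pics/wrist1.png

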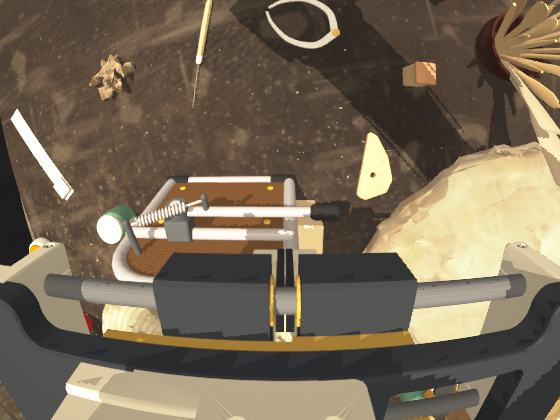

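View pics/side1.png

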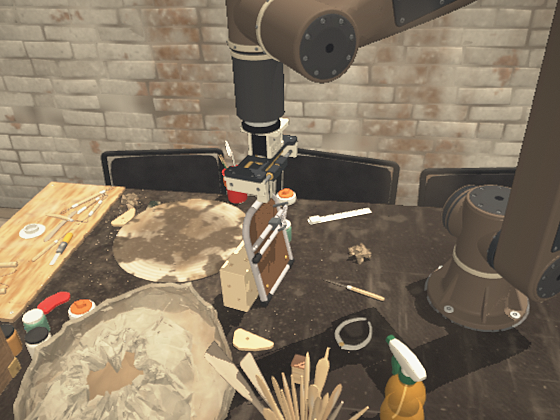

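```bash
cat >> h.py <<'E'
from scipy.spatial.transform import Rotation as Ro
def wray(uv,s):
    c=r.calibration("wrist");K=c["K"];T=np.array(c["tool_from_camera"])
    x=np.array([uv[0]-K[0,2],uv[1]-K[1,2]]);rr=np.hypot(*x);th=rr/K[0,0]
    d=np.r_[np.sin(th)*x/rr,np.cos(th)]
    R=Ro.from_euler('xyz',s['eef_rot'],degrees=True).as_matrix()
    return s['tcp_pos']+R@T[:3,3], R@T[:3,:3]@d
def wonz(uv,z,s):
    o,d=wray(uv,s); return o+d*(z-o[2])/d[2]
def wproj(p,s):
    c=r.calibration("wrist");K=c["K"];T=np.array(c["tool_from_camera"])
    R=Ro.from_euler('xyz',s['eef_rot'],degrees=True).as_matrix()
    q=T[:3,:3].T@(R.T@(np.asarray(p)-s['tcp_pos'])-T[:3,3]); th=np.arctan2(np.hypot(q[0],q[1]),q[2])
    return K[:2,2]+K[0,0]*th*q[:2]/np.hypot(q[0],q[1])
E
python3 - <<'E'
from h import *
s=r.get_state()
w=cv2.imread("pics/wrist1.png")
cv2.imwrite("pics/wrist1z.png",cv2.resize(w[165:265,105:350],None,fx=3.2,fy=3.2,interpolation=cv2.INTER_CUBIC))
for nm,p,z in [("foot",(326,211),.169),("LF",(288,181),.01),("RF",(178,180),.01),("leg1",(300,212),.169),("leg2",(220,211),.169)]:
    print(nm,np.round(wonz(p,z,s),4))
E
```

```text
foot [0.5123 0.1338 0.169 ]
LF [0.5086 0.0999 0.01  ]
RF [ 0.47   -0.0557  0.01  ]
leg1 [0.5078 0.1097 0.169 ]
leg2 [0.4901 0.0363 0.169 ]
```

View pics/wrist1z.png

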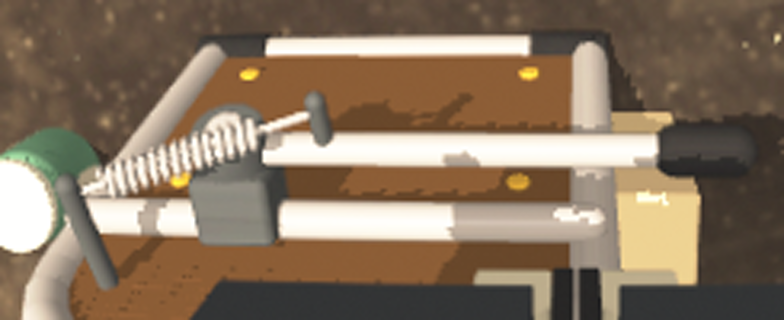

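```bash
python3 - <<'E'
from h import *
s=r.get_state()
c=lambda x,y:(210+(x+.5)/5.6-.5,140+(y+.5)/5.6-.5)
w=lambda x,y:(105+(x+.5)/3.2-.5,165+(y+.5)/3.2-.5)
L=wonz(w(570,45),.01,s);Rr=wonz(w(234,47),.01,s);print(L,Rr,np.linalg.norm(L-Rr),np.degrees(np.arctan2((L-Rr)[0],(L-Rr)[1])))
def tri2(a,b):
    o1,d1=ray("top",a);o2,d2=wray(b,s);k=np.linalg.lstsq(np.c_[d1,-d2],o2-o1,rcond=None)[0]
    p,q=o1+k[0]*d1,o2+k[1]*d2;return (p+q)/2,np.linalg.norm(p-q)
psi=np.radians(-13);X=np.array([np.cos(psi),np.sin(psi)]);Y=np.array([-X[1],X[0]])
O=(L+Rr)[:2]/2
def fr(nm,p):print(nm,np.round(p,4),"mirror xy",np.round([(p[:2]-O)@X,(p[:2]-O)@Y],4))
for nm,a,b in [("foot",(35,232),(705,150)),("barL",(118,192),(604,217)),("legend",(60,240),(659,149)),("pegtop",(468,230),(62,180))]:
    p,e=tri2(c(*a),w(*b));fr(nm,p);print(e)
for u,v in [(252,162.7),(264,165.1),(276,167.8)]:fr("rail",onz("top",(u,v),.231))
fr("foot",wonz(w(705,150),.169,s)); fr("bar",wonz(w(350,220),.19,s));fr("bar",wonz(w(350,220),.18,s))
print(X,Y,O)
E
```

```text
[0.50378698 0.09341888 0.01      ] [ 0.46897988 -0.05579074  0.01      ] 0.1532156806269419 13.130935626452539
foot [0.5111 0.1313 0.171 ] mirror xy [-0.0012  0.1151]
0.0031458838204725687
barL [0.5306 0.0976 0.1551] mirror xy [0.0254 0.0868]
0.002656984804006012
legend [0.5059 0.1189 0.1784] mirror xy [-0.0035  0.1019]
0.0013606765233236757
pegtop [ 0.4878 -0.0519  0.1948] mirror xy [ 0.0173 -0.0686]
0.03086985688727034
rail [0.5395 0.0407 0.231 ] mirror xy [0.0468 0.0332]
rail [0.5335 0.0141 0.231 ] mirror xy [0.047 0.006]
rail [ 0.5269 -0.0125  0.231 ] mirror xy [ 0.0465 -0.0214]
foot [0.5126 0.1327 0.169 ] mirror xy [-1.000e-04  1.169e-01]
bar [0.5039 0.0307 0.19  ] mirror xy [0.0144 0.0155]
bar [0.5071 0.0276 0.18  ] mirror xy [0.0182 0.0132]
[ 0.97437006 -0.22495105] [0.22495105 0.97437006] [0.48638343 0.01881407]
```

servo_tool:
  steps:
    - [0,-0.3,2.1,0,0]
    - [0,0,0,3,0]
    - [0,0,0,3,0]
    - [0,0,0,3,0]
    - [0,0,0,1.5,0]
    - [0,0,0,0,0]

```text
time_s: 3.68
tcp_pos: [0.5015, 0.118, 0.1959]
eef_rot: [-179.9, -0.1, 167.1]
contact_force: [-0.1, 0.3, 0.2]
gripper_width: 0.0006
```

```bash
python3 - <<'E'
from h import *
s=r.get_state(); print(s['time_s'],s['tcp_pos'],s['eef_rot'],s['contact_force'])
d=s['tcp_pos'][:2]-np.array([.4864,.0188]);print(d@[.974,-.225],d@[.225,.974])
for n in ["side","wrist"]:
    im=r.capture(n); cv2.imwrite(f"pics/{n}2.png",im[:,:,::-1])
w=cv2.imread("pics/side2.png");cv2.imwrite("pics/side2z.png",cv2.resize(w[130:320,200:330],None,fx=3,fy=3))
E
```

```text
3.675 [0.5015017  0.11800216 0.1958994 ] [-1.79918519e+02 -6.64806710e-02  1.67083397e+02] [-0.07736088  0.28875468  0.15132595]
-0.007611428832520101 0.10002078591976765
```

View pics/side2z.png

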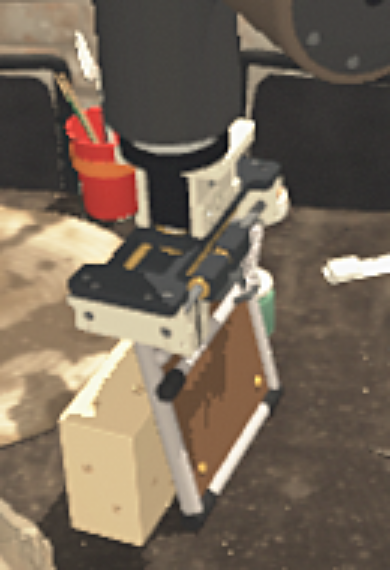

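View pics/wrist2.png

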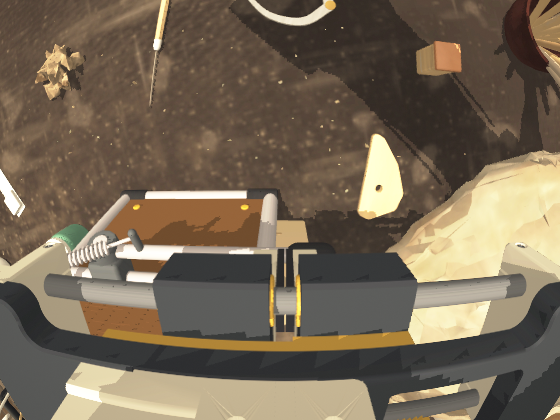

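servo_tool:
  steps:
    - [0,0.1,0,1.2,0]
    - [0,0,0,0.6,0]
    - [0,0.3,0,0.6,0]
    - [0,0,0,0,0]

```text
time_s: 4.28
tcp_pos: [0.4975, 0.1187, 0.1723]
eef_rot: [-180.0, -0.0, 167.1]
contact_force: [0.7, 1.1, 1.7]
gripper_width: 0.0004
```

```bash
python3 - <<'E'
from h import *
s=r.get_state(); print(s['time_s'],s['tcp_pos'],s['eef_rot'],s['contact_force'],s['moment'])
for n in ["wrist","side"]:
    im=r.capture(n); cv2.imwrite(f"pics/{n}3.png",im[:,:,::-1])
w=cv2.imread("pics/side3.png");cv2.imwrite("pics/side3z.png",cv2.resize(w[180:320,200:330],None,fx=4,fy=4))
w=cv2.imread("pics/wrist3.png");cv2.imwrite("pics/wrist3z.png",cv2.resize(w[165:285,40:380],None,fx=2.3,fy=2.3))
E
```

```text
4.275 [0.49752088 0.1187101  0.17232903] [-1.79988024e+02 -9.24413122e-03  1.67055571e+02] [0.69755885 1.09271053 1.676737  ] [-0.07958678 -0.08588505 -0.00889966]
```

View pics/side3z.png

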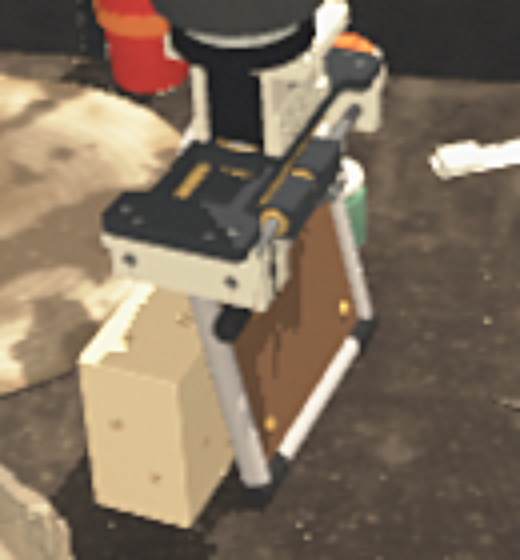

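View pics/wrist3z.png

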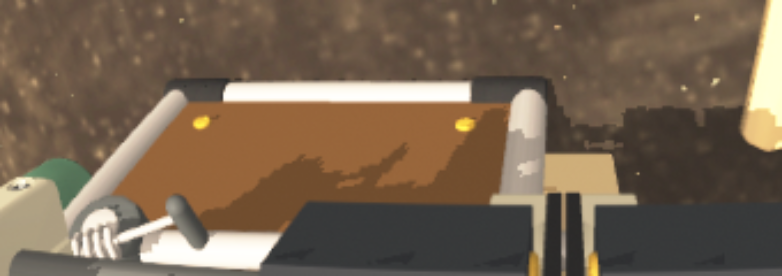

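servo_tool:
  steps:
    - [0,-0.1,0,0.6,0]
    - [0,0.1,-0.1,0.6,0]
    - [0,0.5,-0.2,0.9,0]
    - [0,0,0,0,0]

```text
time_s: 4.88
tcp_pos: [0.4915, 0.1166, 0.1507]
eef_rot: [-180.0, -0.0, 167.1]
contact_force: [0.8, -0.3, 1.0]
gripper_width: 0.0005
```

```bash
python3 - <<'E'
from h import *
s=r.get_state(); print(s['time_s'],s['tcp_pos'],s['eef_rot'],s['contact_force'],s['moment'])
for n in ["wrist","side"]:
    im=r.capture(n); cv2.imwrite(f"pics/{n}4.png",im[:,:,::-1])
w=cv2.imread("pics/side4.png")[180:320,200:330];v=cv2.imread("pics/wrist4.png")[165:285,40:380]
cv2.imwrite("pics/c4.png",np.hstack([cv2.resize(w,(371,400)),cv2.resize(v,(429,400))]))
E
```

```text
4.875 [0.49152497 0.11662654 0.15066678] [-1.79953693e+02 -4.66841843e-02  1.67050379e+02] [ 0.81979847 -0.26037299  0.98093321] [ 0.09556103 -0.04445561 -0.01728581]
```

View pics/c4.png

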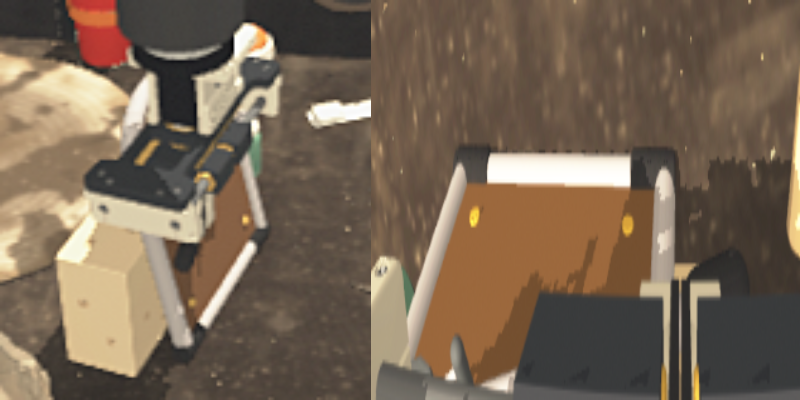

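servo_tool:
  steps:
    - [0,0.5,-0.2,0.9,0]
    - [0,0.55,-0.2,0.9,0]
    - [0,0.55,-0.2,0.9,0]
    - [0,0,0,0,0]

```text
time_s: 5.48
tcp_pos: [0.4741, 0.1142, 0.1236]
eef_rot: [-179.9, -0.1, 167.1]
contact_force: [-0.1, -0.3, -0.2]
gripper_width: 0.0007
```

```bash
python3 - <<'E'
from h import *
s=r.get_state(); print(s['time_s'],s['tcp_pos'],s['eef_rot'],s['contact_force'],s['moment'])
for n in ["wrist","side"]:
    im=r.capture(n); cv2.imwrite(f"pics/{n}5.png",im[:,:,::-1])
w=cv2.imread("pics/side5.png")[180:320,200:330];v=cv2.imread("pics/wrist5.png")[165:285,40:380]
cv2.imwrite("pics/c5.png",np.hstack([cv2.resize(w,(371,400)),cv2.resize(v,(429,400))]))
E
```

```text
5.475 [0.47414817 0.11424959 0.12358765] [-1.79930647e+02 -8.07514211e-02  1.67054437e+02] [-0.13366366 -0.31968974 -0.19816786] [-0.00239857 -0.0640713   0.02799756]
```

View pics/c5.png

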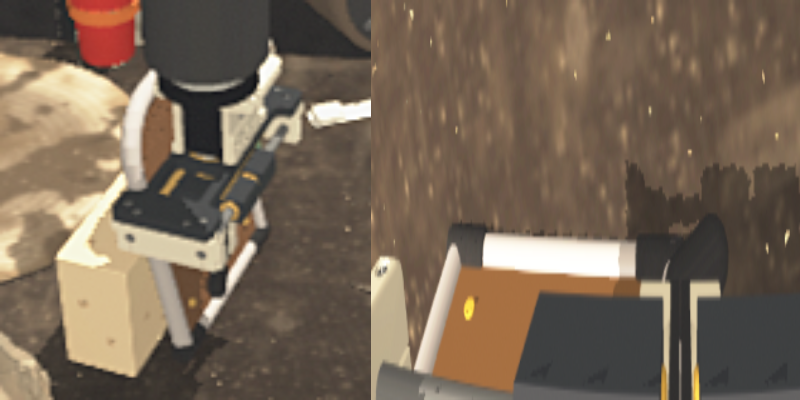

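servo_tool:
  steps:
    - [0,0.5,-0.2,0.9,0]
    - [0,0.55,-0.2,0.9,0]
    - [0,0.55,-0.2,0.9,0]
    - [0,0,0,0,0]

```text
time_s: 6.08
tcp_pos: [0.4573, 0.1119, 0.0967]
eef_rot: [-179.9, -0.1, 167.1]
contact_force: [0.1, 0.1, -0.1]
gripper_width: 0.0004
```

```bash
python3 - <<'E'
from h import *
s=r.get_state(); print(s['time_s'],s['tcp_pos'],s['eef_rot'],s['contact_force'],s['moment'])
for n in ["wrist","side"]:
    im=r.capture(n); cv2.imwrite(f"pics/{n}6.png",im[:,:,::-1])
w=cv2.imread("pics/side6.png")[180:320,200:330];v=cv2.imread("pics/wrist6.png")[165:285,40:380]
cv2.imwrite("pics/c6.png",np.hstack([cv2.resize(w,(371,400)),cv2.resize(v,(429,400))]))
E
```

```text
6.075 [0.45727236 0.11192256 0.09671235] [-1.79925771e+02 -7.17185010e-02  1.67060293e+02] [ 0.07735066  0.0895602  -0.07897096] [-0.05710413 -0.04812415  0.04950852]
```

View pics/c6.png

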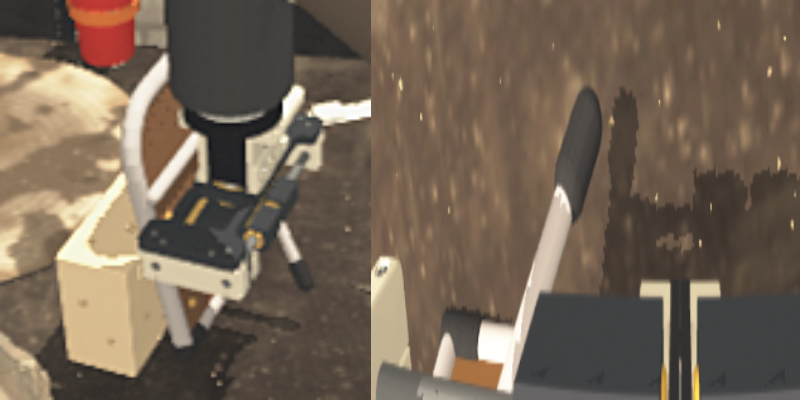

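servo_tool:
  steps:
    - [0,1,0,-2,0]
    - [0,1,0,-4,0]
    - [2,0,0,-5,0]
    - [4,0,0,-5,0]
    - [4,0,0,-5,0]
    - [4,2,0,-3,0]
    - [4,3,0,0,0]
    - [4,0,0,0,0]

```text
time_s: 7.18
tcp_pos: [0.3892, 0.1283, 0.3388]
eef_rot: [179.8, 0.1, 167.1]
contact_force: [0.7, 0.3, -0.3]
gripper_width: 0.0394
```

```bash
python3 - <<'E'
from h import *
s=r.get_state(); print(s['time_s'],s['tcp_pos'],s['eef_rot'],s['contact_force'],s['gripper_width'])
for n in ["wrist","top","side"]:
    im=r.capture(n); cv2.imwrite(f"pics/{n}7.png",im[:,:,::-1])
w=cv2.imread("pics/side7.png")[180:320,200:330];v=cv2.imread("pics/top7.png")[130:220,200:350]
cv2.imwrite("pics/c7.png",np.hstack([cv2.resize(w,(279,300)),cv2.resize(v,(500,300),interpolation=cv2.INTER_CUBIC)]))
E
```

```text
7.175 [0.38920913 0.12833311 0.33876646] [1.79842694e+02 8.11390175e-02 1.67130796e+02] [ 0.67065942  0.31745079 -0.26620243] 0.03941644647125377
```

View pics/c7.png

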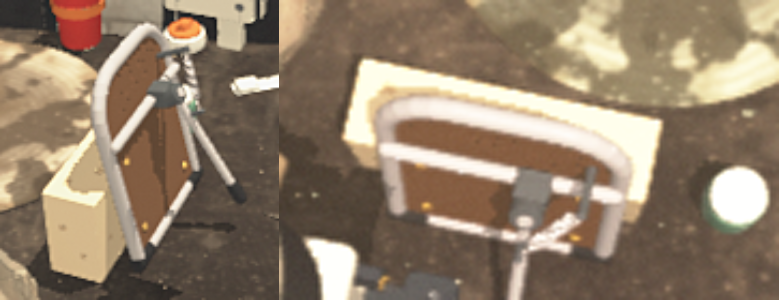

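View pics/wrist7.png

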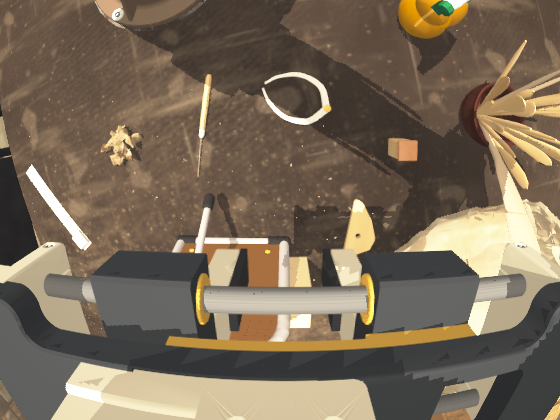

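```bash
python3 - <<'E'
from h import *
s=r.get_state();print(s['joints'][5])
g0=cv2.imread("pics/top0.png").astype(int);g7=cv2.imread("pics/top7.png").astype(int)
g7s=cv2.imread("pics/top7.png")
X=np.array([.974,-.225]);Y=np.array([.225,.974]);O=np.array([.4864,.0188])
for u in range(246,284,3):
    o=[]
    for g in(g0,g7):
        c=g[150:180,u,0].astype(float)
        # lower edge of rail: last falling crossing of 160 after v~160
        k=[i for i in range(6,len(c)-1) if c[i]>=150>c[i+1] and c[i+1:i+3].max()<150]
        i=k[0]; o.append(150+i+(c[i]-150)/(c[i]-c[i+1]))
    p=onz("top",(u,o[1]-3.9),.231)[:2]
    print(u,np.round(o,2),np.round(p,4),np.round([(p-O)@X,(p-O)@Y],4))
d=np.abs(g7-g0).sum(2);d=(d>90).astype(np.uint8)*255;cv2.imwrite("pics/d7.png",d[100:240,170:400])
c=lambda x,y:(200+(x+.5)*150/500-.5,130+(y+.5)*.3-.5)
# foot side + wrist tri: wrist foot px
o1,d1=ray("side",(200+237*130/279,180+193*140/300));o2,d2=wray((208,201),s)
k=np.linalg.lstsq(np.c_[d1,-d2],o2-o1,rcond=None)[0];p,q=o1+k[0]*d1,o2+k[1]*d2;m=(p+q)/2
print("kfoot",m,np.linalg.norm(p-q),(m[:2]-O)@X,(m[:2]-O)@Y)
E
```

```text
-148.9440100629218
246 [165.41 165.3 ] [0.5427 0.054 ] [0.0469 0.0469]
249 [165.66 165.51] [0.5421 0.0473] [0.0478 0.0403]
252 [166.38 166.3 ] [0.5402 0.0406] [0.0475 0.0334]
255 [166.82 166.6 ] [0.5394 0.034 ] [0.0482 0.0267]
258 [167.49 167.43] [0.5373 0.0273] [0.0477 0.0198]
261 [168.07 167.95] [0.536  0.0207] [0.0479 0.013 ]
264 [168.66 168.51] [0.5347 0.0141] [0.0481 0.0062]
267 [169.51 169.3 ] [0.5327 0.0074] [ 0.0477 -0.0007]
270 [170.02 169.78] [0.5315 0.0008] [ 0.048  -0.0074]
273 [170.59 170.46] [ 0.5298 -0.0059] [ 0.0479 -0.0142]
276 [171.36 171.32] [ 0.5278 -0.0125] [ 0.0473 -0.0212]
279 [171.81 171.58] [ 0.5271 -0.0191] [ 0.0481 -0.0278]
282 [172.54 172.45] [ 0.525  -0.0257] [ 0.0476 -0.0347]
kfoot [0.40793229 0.00944934 0.04426725] 0.0003108396853994037 -0.0743236525890853 -0.02676277968781038
```

View pics/d7.png

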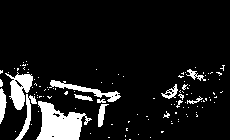

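servo_tool:
  steps:
    - [5,-4.1,-2.1,0,0]
    - [5,-4.1,-2.1,0,0]
    - [5,-4.2,-2.1,0,0]
    - [5,-4.2,-2.2,0,-5]
    - [5,0,0,0,-10]
    - [5,0,0,0,-10]
    - [5,0,0,0,-10]
    - [5,0,0,0,-10]

```text
time_s: 8.32
tcp_pos: [0.5334, 0.0074, 0.3366]
eef_rot: [180.0, -0.1, -147.7]
contact_force: [-0.6, 0.4, -0.2]
gripper_width: 0.0503
```

servo_tool:
  steps:
    - [5,0,0,0,-10]
    - [5,0,0,0,-10]
    - [5,0,0,0,-10]
    - [5,0,0,0,-10]
    - [5,0,0,0,-5]
    - [5,0,0,1,0]
    - [5,0,0,0,0]

```text
time_s: 9.2
tcp_pos: [0.5325, 0.0077, 0.3259]
eef_rot: [179.9, -0.1, -103.1]
contact_force: [-0.1, -0.0, 0.5]
gripper_width: 0.0501
```

```bash
cat > st.py <<'E'
from h import *
import sys
s=r.get_state(); print(s['time_s'],s['tcp_pos'],s['eef_rot'],s['contact_force'],s['moment'],s['gripper_width'])
X=np.array([.974,-.225]);Y=np.array([.225,.974]);O=np.array([.4864,.0188]);d=s['tcp_pos'][:2]-O
print("mirror xy",d@X,d@Y)
if len(sys.argv)>1:
    k=sys.argv[1]
    for n in ["wrist","side"]: cv2.imwrite(f"pics/{n}{k}.png",r.capture(n)[:,:,::-1])
    w=cv2.imread(f"pics/side{k}.png")[150:320,190:330];v=cv2.imread(f"pics/wrist{k}.png")
    cv2.imwrite(f"pics/c{k}.png",np.hstack([cv2.resize(w,(328,400),interpolation=cv2.INTER_CUBIC),cv2.resize(v[130:,60:500],(470,310)) if 0 else cv2.resize(v[100:,60:500],(470,400))]))
E
python3 st.py 8
```

```text
9.2 [0.53250062 0.0077161  0.32586179] [ 1.79858293e+02 -7.35118702e-02 -1.03097700e+02] [-0.13875954 -0.03170954  0.52252064] [-0.0195736   0.06639912 -0.02499263] 0.05011308161916711
mirror xy 0.047395879631987256 -0.00042308299222568093
```

View pics/c8.png

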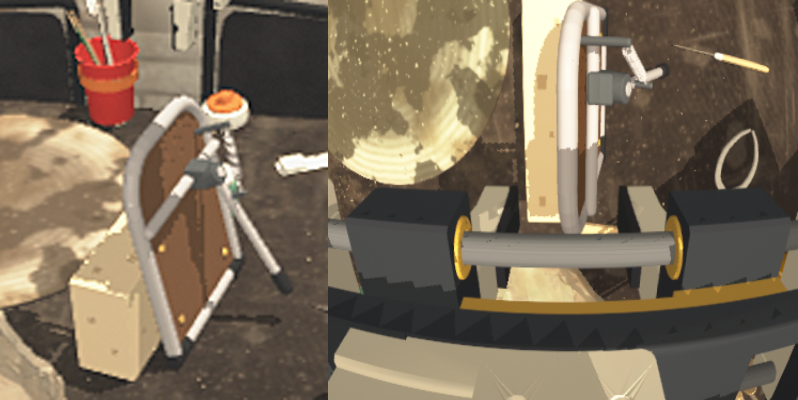

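servo_tool:
  steps:
    - [5,0,0,3,0]
    - [5,0,0,3,0]
    - [5,0,0,3,0]
    - [5,0,0,2.2,0]
    - [5,0,0,0,0]

```text
time_s: 9.93
tcp_pos: [0.532, 0.0078, 0.2143]
eef_rot: [179.8, -0.1, -103.0]
contact_force: [0.0, 0.4, -0.2]
gripper_width: 0.05
```

```bash
python3 st.py 9
```

```text
9.925 [0.53196217 0.00776373 0.21427139] [ 1.79847553e+02 -9.23720625e-02 -1.02994118e+02] [ 0.02662862  0.41569265 -0.22209159] [ 0.0033328   0.01421232 -0.01925773] 0.0500288463224905
mirror xy 0.046860713063906864 -0.0004978382695661927
```

View pics/c9.png

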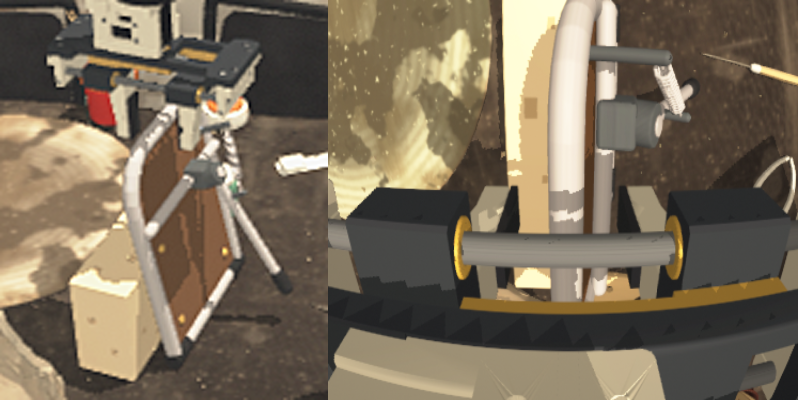

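servo_tool:
  steps:
    - [2.4,0,0,0,0]
    - [2.4,0,0,0,0]
    - [2.4,0,0.3,0,0]
    - [2.4,0,0.4,0,0]
    - [2.4,0,0.4,-0.1,0]
    - [2.4,0,0.4,0,0]
    - [2.4,0,0.4,0,0]
    - [2.4,0,0,0,0]
  squeeze: 10

```text
time_s: 11.02
tcp_pos: [0.5139, 0.0124, 0.2166]
eef_rot: [180.0, 0.0, -102.9]
contact_force: [0.4, -0.2, -0.1]
gripper_width: 0.0238
```

```bash
python3 st.py 10
```

```text
11.025 [0.51391587 0.01235395 0.2165972 ] [ 1.79995139e+02  8.99484504e-04 -1.02937839e+02] [ 0.38623009 -0.15081943 -0.07367244] [0.05293198 0.03494052 0.02062654] 0.02381717574878912
mirror xy 0.028250823077267905 -8.738467703930102e-05
```

View pics/c10.png

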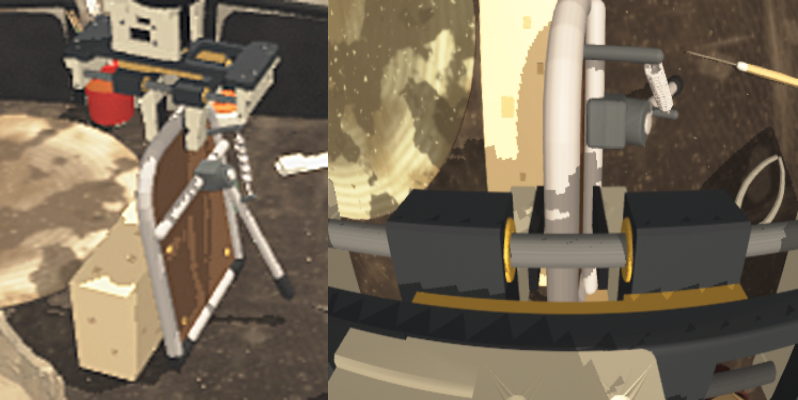

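servo_tool:
  steps:
    - [2.4,0,0.5,0,0]
    - [2.4,0,0.5,0,0]
    - [2.4,0,0.5,0,0]
    - [2.4,0,0.4,0,0]
    - [2.2,0,0.4,0,0]
    - [2,0,0.3,0,0]
    - [1.9,0,0,0,0]
    - [1.9,0,0,0,0]

```text
time_s: 12.12
tcp_pos: [0.489, 0.0181, 0.2166]
eef_rot: [-180.0, -0.0, -102.9]
contact_force: [0.2, -0.3, -0.6]
gripper_width: 0.019
```

```bash
python3 st.py 11; python3 -c "
from h import *
cv2.imwrite('pics/top11.png',r.capture('top')[:,:,::-1])"
```

```text
12.125 [0.48903946 0.0181033  0.21661069] [-1.79993863e+02 -3.51289874e-03 -1.02946380e+02] [ 0.23650936 -0.25007678 -0.6077452 ] [-0.02609663  0.26595693 -0.029946  ] 0.019023112394947795
mirror xy 0.0027275928906388895 -8.470522130306509e-05
```

View pics/c11.png

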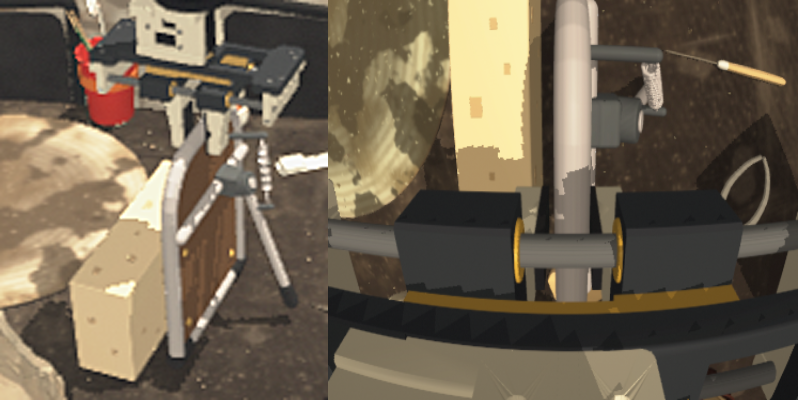

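View pics/top11.png

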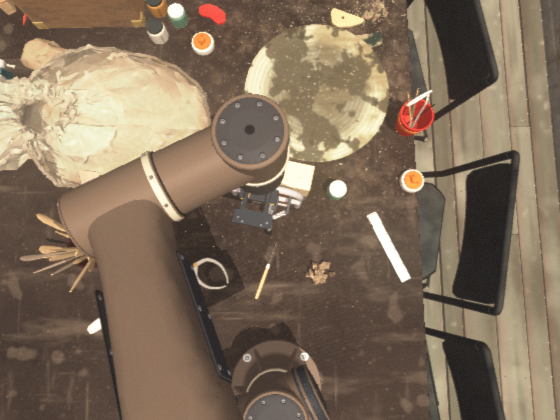

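View pics/wrist11.png

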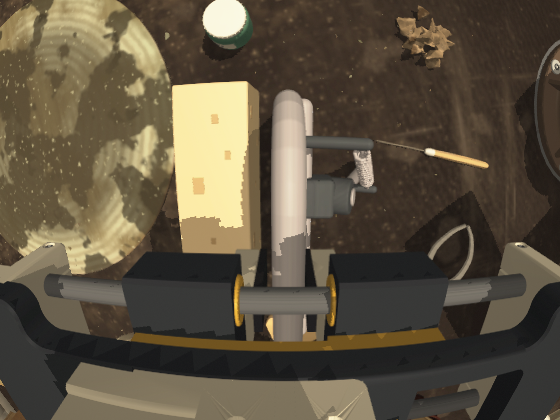

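```bash
python3 - <<'E'
from h import *
im=cv2.imread("pics/side11.png")
cv2.imwrite("pics/side11z.png",cv2.resize(im[195:310,245:305],None,fx=5,fy=5,interpolation=cv2.INTER_CUBIC))
E
```

```text
(no output)
```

View pics/side11z.png

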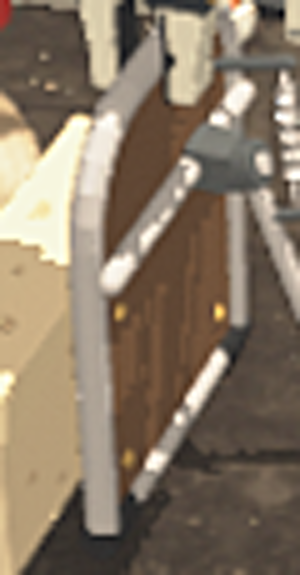

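```bash
cat > plumb.py <<'E'
from h import *
import sys
psi=np.radians(-13.05);X=np.array([np.cos(psi),np.sin(psi),0]);Y=np.array([-X[1],X[0],0]);O=np.array([.4864,.0188,0])
def meas(k,rows=range(245,297,2),u0=250,u1=282,show=True):
    im=cv2.imread(f"pics/side{k}.png"); hsv=cv2.cvtColor(im,cv2.COLOR_BGR2HSV)
    P=[];
    for v in rows:
        S=hsv[v,:,1].astype(float)
        m=[u for u in range(u0,u1) if S[u]<45 and im[v,u].max()>90]
        if not m: continue
        # longest run
        runs=np.split(m,np.where(np.diff(m)>1)[0]+1);q=max(runs,key=len)
        a,b=q[0],q[-1]
        th=60.
        ae=a-(th-S[a])/(S[a-1]-S[a]) if S[a-1]>S[a] else a
        be=b+(th-S[b])/(S[b+1]-S[b]) if S[b+1]>S[b] else b
        P.append((v,ae,be))
    out=[]
    for v,a,b in P:
        o,d=ray("side",((a+b)/2,v)); yy=.085
        t=(yy-(o-O)@Y)/(d@Y); p=o+t*d
        out.append((p[2],(p-O)@X,b-a))
        if show: print(v,round(a,1),round(b,1),np.round(p,4),round((p-O)@X,4))
    A=np.array(out); med=np.median(A[:,2]); A=A[np.abs(A[:,2]-med)<1]
    f=np.polyfit(A[:,0],A[:,1],1); print("lean rad",np.arctan(f[0]),"x at z=.01",np.polyval(f,.01),"n",len(A))
meas(sys.argv[1])
E
python3 plumb.py 11; cp pics/side7.png pics/side7x.png; python3 - <<'E'
E
python3 plumb.py 7 | tail -1
```

```text
245 267.6 274.3 [0.4853 0.1063 0.1879] -0.0209
247 265.8 272.4 [0.4899 0.1052 0.1811] -0.0161
249 258.5 271.7 [0.4999 0.1029 0.1729] -0.0059
251 258.5 270.2 [0.502  0.1024 0.1667] -0.0037
253 258.3 268.5 [0.5046 0.1018 0.1603] -0.001
255 258.6 266.2 [0.5074 0.1012 0.1538] 0.0018
257 258.7 266.2 [0.5075 0.1012 0.148 ] 0.002
259 258.9 266.8 [0.5069 0.1013 0.1424] 0.0013
261 259.2 266.4 [0.5073 0.1012 0.1364] 0.0018
263 259.5 266.3 [0.5074 0.1012 0.1306] 0.0018
265 259.5 266.3 [0.5076 0.1011 0.1246] 0.0021
267 259.4 266.3 [0.5081 0.101  0.1186] 0.0026
269 259.6 266.5 [0.5079 0.1011 0.1127] 0.0023
271 259.8 266.6 [0.5079 0.1011 0.1067] 0.0024
273 259.7 267.0 [0.5078 0.1011 0.1007] 0.0022
275 260.2 267.1 [0.5073 0.1012 0.0948] 0.0018
277 260.2 267.4 [0.5072 0.1012 0.0887] 0.0017
279 260.4 267.6 [0.5071 0.1013 0.0826] 0.0015
281 260.5 267.3 [0.5077 0.1011 0.0763] 0.0022
283 260.2 267.3 [0.5084 0.101  0.0699] 0.0029
285 259.8 267.4 [0.5091 0.1008 0.0635] 0.0035
287 260.7 267.7 [0.5079 0.1011 0.0576] 0.0024
289 261.2 268.2 [0.5068 0.1013 0.0516] 0.0012
291 260.6 268.2 [0.508  0.101  0.0449] 0.0025
293 238.0 268.1 [0.5381 0.0941 0.0288] 0.0333
295 255.5 268.5 [0.5149 0.0994 0.0299] 0.0096
lean rad -0.09660912642373927 x at z=.01 0.009672299502797709 n 21
lean rad 0.1098930428825337 x at z=.01 0.009511652132842708 n 20
```

servo_tool:
  steps:
    - [1.7,0,0,0,0]
    - [1.6,0,0,0,0]
    - [1.4,0,0,0,0]
    - [1.2,0,0,0,0]
    - [1.2,0,0,0,0]
    - [1.2,0,0,0,0]
  squeeze: 25

```text
time_s: 13.02
tcp_pos: [0.489, 0.0182, 0.2166]
eef_rot: [-180.0, 0.0, -102.9]
contact_force: [-1.0, 0.2, 0.4]
gripper_width: 0.0152
```

```bash
sed -i 's/A=A\[np.abs(A\[:,2\]-med)<1\]/A=A[(A[:,0]>.04)\&(A[:,0]<.15)];A=A[np.abs(A[:,2]-np.median(A[:,2]))<1]/; s/show=True/show=False/' plumb.py; python3 st.py 12; for k in 7 11 12; do python3 plumb.py $k; done
```

```text
13.025 [0.48895587 0.01816734 0.2165735 ] [-1.79997996e+02  4.69915381e-03 -1.02949937e+02] [-0.9777873   0.19392145  0.42467019] [ 0.03003028  0.21731185 -0.00075092] 0.015199181654433932
mirror xy 0.002631766482203896 -4.1139456204947625e-05
lean rad 0.19801844414426267 x at z=.01 0.004007185849801292 n 16
lean rad -0.0054727587979633025 x at z=.01 0.0026033294283631502 n 18
lean rad -0.0011928745737426207 x at z=.01 0.0027385069793352036 n 18
```

View pics/c12.png

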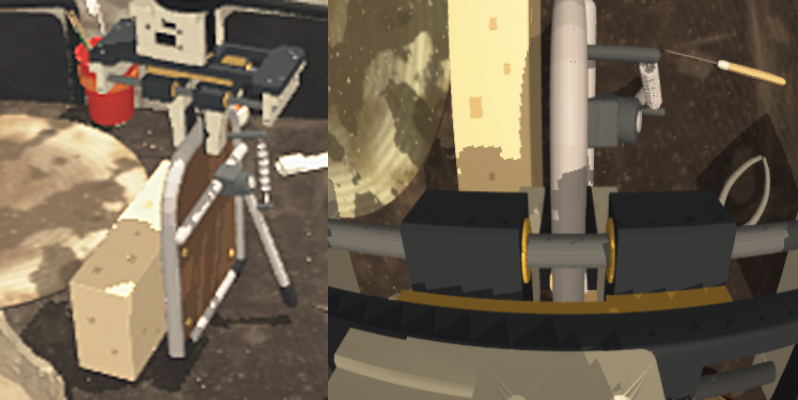

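```bash
python3 - <<'E'
from h import *
for n,k in(("side",12),("top",11)):
    a=cv2.imread(f"pics/{n}0.png");b=cv2.imread(f"pics/{n}{k}.png")
    d=(np.abs(a.astype(int)-b).sum(2)>90)
    if n=="side": print("brick front face diff",d[262:305,222:250].mean(), "rib",d[328:355,230:275].mean(),"stamp",d[350:382,288:310].mean())
    else: print("brick right end",d[163:185,300:316].mean(),"jar",d[178:200,326:348].mean(),"ruler",d[210:282,366:412].mean(),"timer",d[168:194,398:426].mean())
s=r.get_state();print(s['contact_force'],s['time_s']);r.close_job()
E
```

```text
brick front face diff 0.1461794019933555 rib 0.26584362139917694 stamp 0.005681818181818182
brick right end 0.05965909090909091 jar 0.2066115702479339 ruler 0.0009057971014492754 timer 0.4848901098901099
[-0.61104544 -0.36154288  0.37780824] 13.125
the job is handed in; nothing more can be done
```

```bash
python3 - <<'E'
import cv2,numpy as np
o=[]
for n,k,(y0,y1,x0,x1) in(("side",12,(230,360,215,315)),("top",11,(150,290,290,430))):
    for j in(0,k): o.append(cv2.resize(cv2.imread(f"pics/{n}{j}.png")[y0:y1,x0:x1],(390,290)))
cv2.imwrite("pics/cmp.png",np.vstack([np.hstack(o[:2]),np.hstack(o[2:])]))
E
```

```text
(no output)
```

View pics/cmp.png

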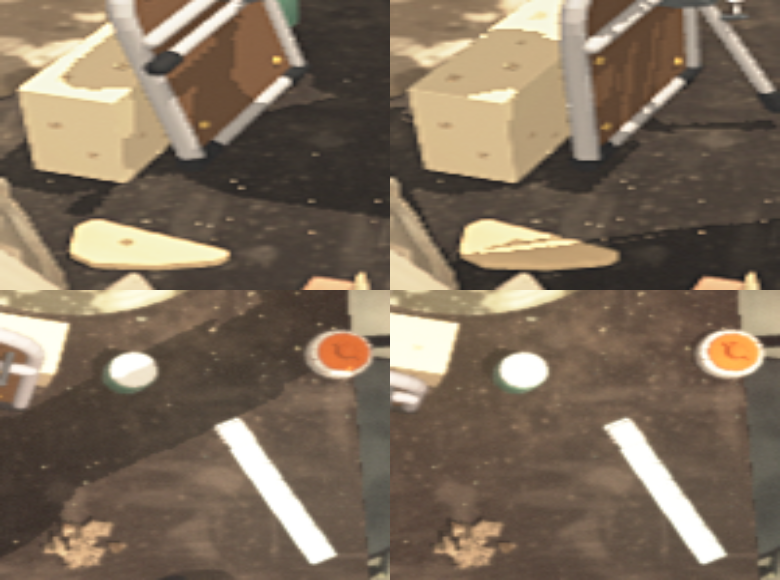

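The kickstand is fully down, and the mirror is held upright on its two feet, clear of the brick. I handed the job in at 13.1 s.

- **Kickstand:** I pushed the leg down with the closed fingers (about 1.7 N at most in the readings) while the mirror still leaned on the brick, until it snapped. Its foot then measured within about 4 mm of where a fully lowered leg should be. The top rail had moved by no more than about 0.2 pixel.
- **Mirror:** I brought it upright with the fingers loosely around the top rail, then clamped the rail with 25 N at a 15.2 mm opening. The last lean reading was -0.001 rad; the same measurement read 0.198 for the known 0.19 rad lean. The vertical force was about 0.4 N, so the feet carry the weight rather than the gripper.
- **Other things on the table:** an automatic picture-difference check flagged the rib, jar, timer and brick. I compared the before and after pictures by eye only after handing in: the outlines of all four, and of the ruler, coincide, and only the arm's shadow differs. The stamp's difference was near zero.

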